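# Seat the cover board in the loaf mold and bar it

### The job

The cover board of the wooden loaf mold is propped up on one end wall. Slide it along until it drops into the mold and see that it lies flat on the ledge inside, then lay the loose straight wooden bar across the mold over the board, roughly centred, down in the two notches of the long walls. Leave the bowl, the liner, the funnel and the paddle where they are.

Things in the scene. Friction and masses are not known exactly. Their poses are not given: they have to be found in the camera images.
- mold: Open wooden loaf mold, fixed to the counter, outside 182 (its x) x 108 (its y) x 70 mm high; origin at the centre of its underside, z up. Walls 13 thick at the top; pocket between them 156 x 82. Inside, a ledge 10 wide runs all round, 44 above the counter (26 below the rim). Steel spring clips on the long walls at x = +-58 rise 1.5 above the rim
- mold_rest (a point): Point midway between the two notches, at the height of their floors: 62 mm above the counter, over the mold's centre; axes as the mold's. The notches are cut in the tops of the long walls (at y = +-47.5), each 30 wide along x and 8 deep, right through the 13 wall
- board: Flat wooden cover board 148 (its x) x 76 (its y) x 16 mm thick, 130 g; origin at the centre of its underside, z to its upper face. At first its -x end is on the ledge and its +x end propped on the mold's +x end wall, reaching 15 to 35 past that wall's inner face, sloping about 0.2 rad; its x runs along the mold's x. Seated, its underside is 44 and its top 60 above the counter
- bar: Straight wooden bar 150 (its x) x 22 (its y) x 24 mm high (its z), 60 g, lying loose on the counter beside the mold; origin at its centre. In the notches its centre is 74 above the counter and its x is along the mold's y
- bowl: Glass bowl, 130 mm across, 65 mm high, bystander; origin at the centre of its underside
- liner: Green liner tray, 90 x 200 x 50 mm high, bystander; origin at the centre of its underside
- funnel: White plastic funnel standing on its mouth, 110 across, 105 mm high, bystander; origin at the centre of its mouth on the counter
- paddle: Flat beech stirring paddle, 250 long (its x), 50 wide, 10 mm high, bystander lying on the counter; origin on its underside near the middle of its length

How it is judged:
By the outcome, as a careful person would: the job done as asked, in the order asked, and still so for the second after the job is handed in, with the robot touching nothing.
It also fails if it takes over 58 s, if anything falls off the work surface, if the arm or the gripper's body presses on something with over 40 N, if the wrist force passes 120 N, or if a joint passes its speed limit or range.

### The arm

A 7-joint arm with a two-finger parallel gripper is mounted at the origin on the work surface. World frame = base frame: x ahead of the robot, y to its left, z up, the work surface at z = 0. Lengths are in m, angles in rad, forces in N, time in s.
With the tool pointing down it reaches from about 0.35 to 0.9 m from the base axis. Payload 7.2 kg.
Tool frame: the origin (TCP) lies on the front face of the gripper's body, between the roots of the fingers; the fingertips stand 73 mm ahead of it and the grasp point (between the pads) lies 54 mm ahead of it (manip.tips_ahead is the distance from the TCP to the fingertips, in m); z points along the fingers, y is the line along which they close (so a half turn about z gives the same grasp; the last joint's range is limited). The gripper opens to 85 mm and grips with 20 to 120 N. Pads are 22 mm wide; open, the fingers measure 114 mm over their backs; the gripper's body (76 mm by 85 mm) begins 54 mm behind the grasp point. The pads swing forward as they close: fully open they stand 13 mm farther back than shut.
Start: joints at [-1.366, 0.411, -0.013, 1.596, 0.006, 1.134, -0.082], TCP at [0.168, 0.602, 0.304] pointing down, gripper open.
Joint ranges: [-2.95, 2.95], [-0.29, 1.99], [-1.47, 1.44], [0.14, 2.54], [-1.03, 4.17], [0.13, 1.85], [-2.86, 2.86]. Speed limits (rad/s): [2.39, 2.39, 3.01, 3.01, 3.14, 3.14, 3.14].

### API

Orientations are given as a 3x3 rotation matrix whose columns are the frame's x, y, z axes.
In Python, from plant import manip, gripper_to, viewer gives the robot as it stands. Calls block until the motion is done:
- manip.reach(position, orientation): joint-space move of the TCP to a pose.
- manip.movel(position, velocity=0.15, rot=None): straight line of the TCP; rot=None keeps the orientation; velocity is the mean speed in m/s.
- manip.movej(angles): joint-space move.
- gripper_to(opening): opening from 0.0 (shut) to 1.0 (fully open); the grip force is fixed at half the most; returns when the fingers have stopped.
- manip.sleep(seconds).
- manip.solve_ik(position, orientation): joint angles nearest the present ones, or None.
- viewer.read_camera(name): name is "scene" or "top"; returns a dict with "color" (480x640x3 uint8, blue, green, red), "z_map" (480x640 float32, m along the optical axis (not along the pixel's ray), 0 where there is no reading), "fx", "fy", "cx", "cy" (pixels), "R" (3x3) and "t" (3): a world point X has camera coordinates R X + t. Camera axes: x right, y down, z forward; pixel columns grow to the right and rows downward; lengths in m; the calibration is good to about 2 mm. A picture is of the moment at which its call begins.
A pose or a line that the arm cannot do raises manip.PlanningError and nothing moves.
- manip.sign_off(): hands the job in; it is judged then, once.
Readings, each from a call of its own:
- manip.read_clock(): time.
- manip.read_qpos(): joint angles.
- manip.read_qd(): joint speeds.
- manip.read_joint_efforts(): joint torques, N m.
- manip.read_position(): TCP position.
- manip.read_orientation(): TCP orientation.
- manip.read_contact_force(): force on the tool from outside, world axes, zero at the start.
- manip.read_moment(): the same for the moment, N m.
- manip.read_width(): opening from 0.0 (shut) to 1.0 (fully open).
- manip.read_finger_force(): force on a finger pad.
Only numpy, scipy, OpenCV 4.12 (cv2) and the standard library are available. Lean on these libraries where they do the work, as an engineer would, in place of code of your own. Each camera call takes 0.05 s, during which the arm holds its last target. There are 200 camera calls.

## Working session

There is one attempt and no reset: what is moved stays moved. The work goes in short steps, each a Python script; the robot and the scene stay as the last script left them, time stands still between calls to the robot, and variables do not carry over. Pictures are saved under pics/ and viewed, at most 10 in all, crops included, and the job is handed in when it is done.

```bash
ls; mkdir -p pics; cat > h.py <<'E'
import numpy as np, cv2
from plant import manip, gripper_to, viewer
def shot(name,tag):
    c=viewer.read_camera(name); np.savez(f'pics/{tag}.npz',**c); cv2.imwrite(f'pics/{tag}.png',c['color']); return c
def load(tag): return dict(np.load(f'pics/{tag}.npz'))
def world(c,u,v,z=None):
    z=c['z_map'][int(round(v)),int(round(u))] if z is None else z
    p=np.array([(u-c['cx'])/c['fx'],(v-c['cy'])/c['fy'],1.])*z
    return c['R'].T@(p-c['t'])
def cloud(c):
    v,u=np.mgrid[:480,:640]; z=c['z_map']
    P=np.stack([(u-c['cx'])/c['fx']*z,(v-c['cy'])/c['fy']*z,z],-1)
    W=(P-c['t'])@c['R']; W[z==0]=np.nan; return W
def proj(c,X):
    p=c['R']@np.asarray(X)+c['t']; return p[0]/p[2]*c['fx']+c['cx'],p[1]/p[2]*c['fy']+c['cy']
E
python3 - <<'E'
from h import *
for n in('scene','top'):
    c=shot(n,n+'0'); print(n,c['fx'],c['cx'],c['cy'],c['R'].round(3).tolist(),c['t'].round(3), (c['z_map']==0).mean(), -c['R'].T@c['t'])
print(manip.read_clock(),manip.read_orientation().round(3),manip.read_contact_force(),manip.tips_ahead)
E
```

```text
pics
scene 485.119065777126 327.1791310196589 243.43245906539119 [[-0.629, 0.778, 0.002], [0.578, 0.47, -0.667], [-0.52, -0.418, -0.745]] [ 0.397 -0.267  1.392] 0.0040234375 [1.12781611 0.39951696 0.85792501]
top 452.30826344361725 315.4440971990528 241.06860891133206 [[-0.011, -1.0, -0.027], [-0.997, 0.013, -0.08], [0.081, 0.026, -0.996]] [-0.021  0.573  1.208] 0.00416015625 [ 0.47387215 -0.05957499  1.24952614]
0.1 [[-0.963  0.269 -0.   ]
 [ 0.269  0.963 -0.001]
 [-0.    -0.001 -1.   ]] [ 0.80548022  0.17092294 -0.12898012] 0.0726
```

View pics/scene0.png

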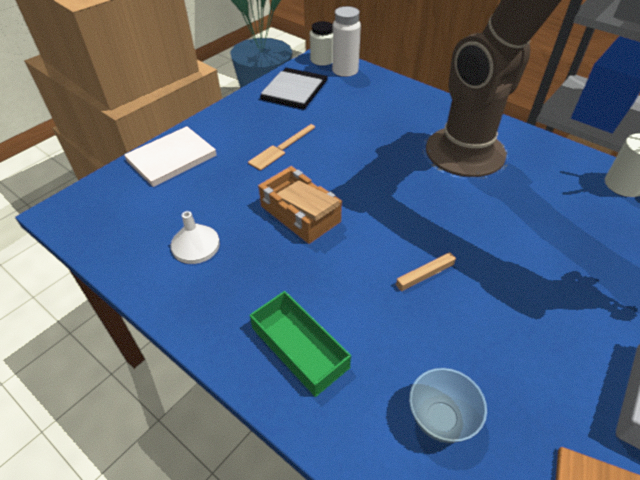

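View pics/top0.png

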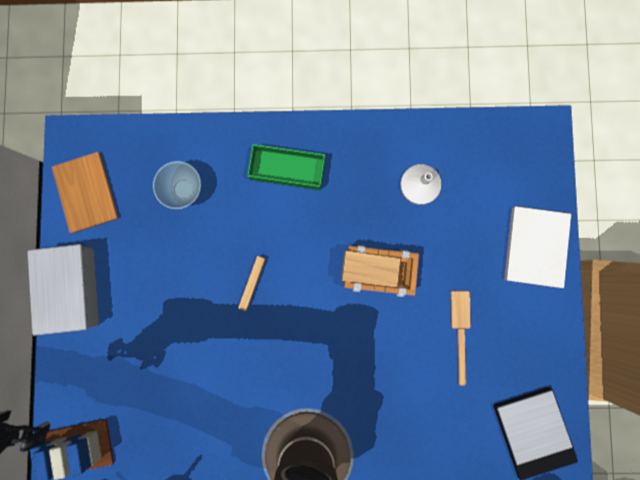

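The scene view shows the mold at about (300,203) with the board's high end toward (320,205), and the bar at (427,272). In the top view the mold is at (380,270) with the board overhanging its left end wall at (345,265), and the bar runs from (261,257) to (243,309). Next I'll enlarge crops of both.

```bash
python3 - <<'E'
from h import *
a=cv2.imread('pics/top0.png')[235:305,330:430]; b=cv2.imread('pics/scene0.png')[160:250,250:350]
cv2.imwrite('pics/ct.png',cv2.resize(a,None,fx=8,fy=8,interpolation=cv2.INTER_CUBIC))
cv2.imwrite('pics/cs.png',cv2.resize(b,None,fx=6.5,fy=6.5,interpolation=cv2.INTER_CUBIC))
# bar by depth clouds
for n in('top0','scene0'):
    c=load(n);W=cloud(c);x,y,z=W[...,0],W[...,1],W[...,2]
    m=(abs(x)<.7)&(x>.3)&(abs(y)<.5)
    fl=m&(abs(z)<.008); print(n,'floor',np.median(z[fl]))
    # bar
    cen=(252,283) if n=='top0' else (427,272)
    box=np.zeros_like(m); box[cen[1]-35:cen[1]+35,cen[0]-40:cen[0]+40]=1
    k=m&box&(z>.016)&(z<.04); p=np.c_[x[k],y[k]].astype(np.float32)
    hsv=cv2.cvtColor(c['color'],cv2.COLOR_BGR2HSV); k2=box&((hsv[...,0]<30)&(hsv[...,1]>60)&(hsv[...,2]>90))
    print('bar',k.sum(),cv2.minAreaRect(p),np.median(z[k]), 'col',k2.sum(),cv2.minAreaRect(np.argwhere(k2)[:,::-1].astype(np.float32)))
E
```

```text
top0 floor 1.9762594425501678e-05
bar 464 ((0.461015522480011, 0.14807377755641937), (0.02281751111149788, 0.1490016132593155), 69.75458526611328) 0.024149539518346287 col 478 ((251.5623779296875, 283.0237731933594), (8.988883018493652, 55.62427520751953), 20.85445785522461)
scene0 floor -0.0018790867586040818
bar 589 ((0.4621553421020508, 0.14690527319908142), (0.02446453832089901, 0.15045182406902313), 69.8510513305664) 0.021738735964647267 col 763 ((425.7999572753906, 270.6000061035156), (12.521980285644531, 63.504337310791016), 63.43495178222656)
```

View pics/ct.png

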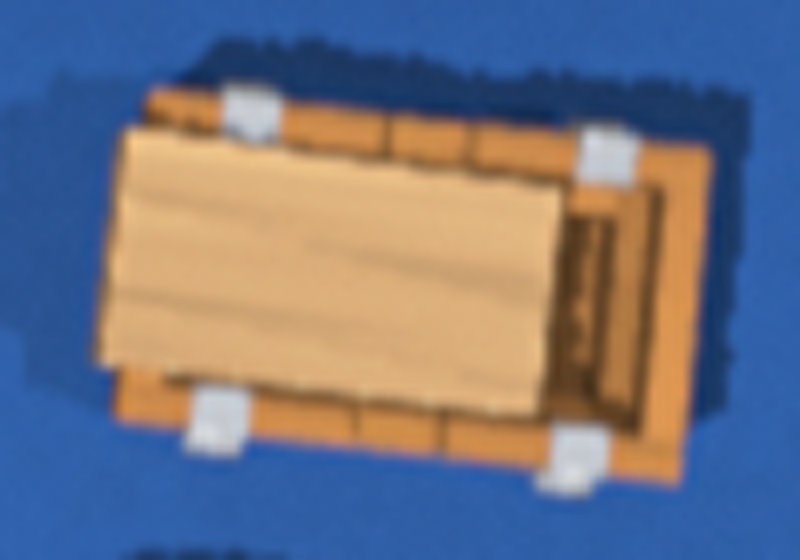

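View pics/cs.png

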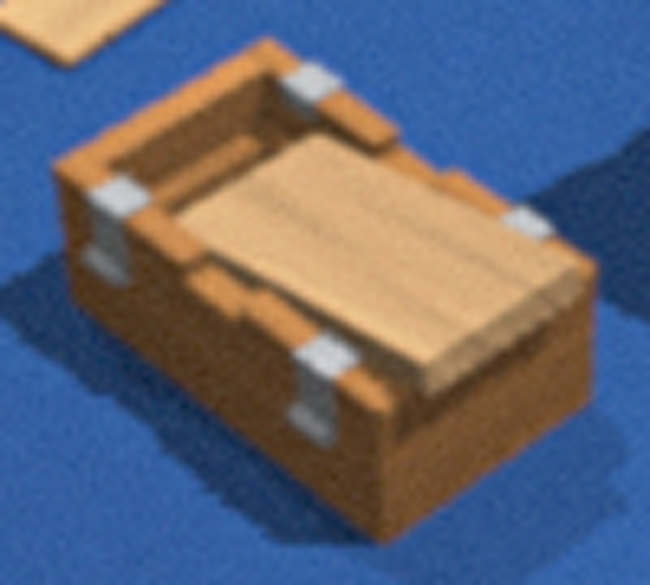

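The top crop shows the mold rim corners at (150,88), (712,148), (682,486) and (115,420), and the board's top corners at (128,127), (565,183), (545,415) and (98,365). The scene crop shows the rim corners at (268,40), (55,165), (390,408) and (597,265), with the board's top corners at (318,135), (175,212), (428,362) and (588,265). I'll triangulate these.

```bash
python3 - <<'E'
from h import *
T=load('top0');S=load('scene0')
tp=lambda p:(np.array(p)+.5)/8-.5+[330,235]
sp=lambda p:(np.array(p)+.5)/6.5-.5+[250,160]
def M(c): return np.array([[c['fx'],0,c['cx']],[0,c['fy'],c['cy']],[0,0,1]])@np.c_[c['R'],c['t']]
def tri(a,b):
    X=cv2.triangulatePoints(M(T),M(S),np.array(a).T.astype(float),np.array(b).T.astype(float)); return (X[:3]/X[3]).T
# order: +x+y? corners: top TL,TR,BR,BL ; scene counterparts: TL(left wall high end, far from robot)=front(390,408); TR=left(55,165); BR=far(268,40); BL=right(597,265)
mt=[tp(p) for p in[(150,88),(712,148),(682,486),(115,420)]]; ms=[sp(p) for p in[(390,408),(55,165),(268,40),(597,265)]]
R=tri(mt,ms);print('rim\n',R.round(4), 'sides',[np.linalg.norm(R[i]-R[i-1]).round(4) for i in range(4)],'c',R.mean(0).round(4))
bt=[tp(p) for p in[(128,127),(565,183),(545,415),(98,365)]]; bs=[sp(p) for p in[(428,362),(175,212),(318,135),(588,265)]]
B=tri(bt,bs);print('board\n',B.round(4),'sides',[np.linalg.norm(B[i]-B[i-1]).round(4) for i in range(4)])
ex=(R[0]+R[3]-R[1]-R[2])[:2];print('mold yaw',np.degrees(np.arctan2(ex[1],ex[0])))
ey=(R[0]+R[1]-R[2]-R[3])[:2];print('perp dir',np.degrees(np.arctan2(ey[1],ey[0])))
ex=(B[0]+B[3]-B[1]-B[2])[:2];print('board yaw',np.degrees(np.arctan2(ex[1],ex[0])))
for n,c,ps in(('T',T,mt),('S',S,ms)):
    o=-c['R'].T@c['t']; Q=[]
    for u,v in ps:
        d=world(c,u,v,1.)-o; Q.append(o+d*(.07-o[2])/d[2])
    Q=np.array(Q); print(n,'plane c',Q.mean(0).round(4),[np.linalg.norm(Q[i]-Q[i-1]).round(4) for i in range(4)])
    W=cloud(c); k=(np.abs(W[...,0]-Q.mean(0)[0])<.09)&(np.abs(W[...,1]-Q.mean(0)[1])<.14)&(W[...,2]>.04)
    r=cv2.minAreaRect(W[k][:,:2].astype(np.float32)); print('depth rect',r)
# board plane from top depth
W=cloud(T); m=np.zeros((480,640),np.uint8); q=np.array(bt);q=q.mean(0)+(q-q.mean(0))*.8; cv2.fillConvexPoly(m,q.astype(np.int32),1)
P=W[m>0];A=np.c_[P[:,:2],np.ones(len(P))];print('board plane',np.linalg.lstsq(A,P[:,2],rcond=None)[0],P.mean(0))
E
```

```text
rim
 [[ 0.5557 -0.1133  0.0728]
 [ 0.5345 -0.2959  0.0689]
 [ 0.4262 -0.2845  0.0663]
 [ 0.4495 -0.1021  0.0701]] sides [np.float64(0.1068), np.float64(0.1839), np.float64(0.109), np.float64(0.1839)] c [ 0.4915 -0.1989  0.0695]
board
 [[ 0.5425 -0.1058  0.0898]
 [ 0.5229 -0.2475  0.0648]
 [ 0.4482 -0.2414  0.0557]
 [ 0.4665 -0.0951  0.0866]] sides [np.float64(0.0768), np.float64(0.1452), np.float64(0.0755), np.float64(0.1506)]
mold yaw 83.05576591697373
perp dir -6.025235720206336
board yaw 82.50432520527598
T plane c [ 0.4915 -0.1987  0.07  ] [np.float64(0.1084), np.float64(0.183), np.float64(0.1096), np.float64(0.1835)]
depth rect ((0.4910282790660858, -0.19343352317810059), (0.19278386235237122, 0.12205898761749268), 83.08658599853516)
S plane c [ 0.492  -0.1984  0.07  ] [np.float64(0.1037), np.float64(0.1812), np.float64(0.1062), np.float64(0.18)]
depth rect ((0.49573349952697754, -0.195165753364563), (0.19742079079151154, 0.12033981829881668), 83.05754089355469)
 ** On entry to DLASCL parameter number  4 had an illegal value
 ** On entry to DLASCL parameter number  4 had an illegal valueTraceback (most recent call last):
  File "<stdin>", line 25, in <module>
    x, resids, rank, s = _umath_linalg.lstsq(a, b, rcond,
                         ~~~~~~~~~~~~~~~~~~~^^^^^^^^^^^^^
                                             signature=signature)
                                             ^^^^^^^^^^^^^^^^^^^^
    raise LinAlgError("SVD did not converge in Linear Least Squares")
numpy.linalg.LinAlgError: SVD did not converge in Linear Least Squares
```

```bash
cat >> h.py <<'E'
C=np.array([.4916,-.1988]); yaw=np.radians(83.3)
EX=np.array([np.cos(yaw),np.sin(yaw)]); EY=np.array([-EX[1],EX[0]])
def mp(x,y,z): return np.r_[C+x*EX+y*EY,z]
def down(d): # tool x along planar dir d, z down
    x=np.r_[d,0]; x/=np.linalg.norm(x); z=np.array([0,0,-1.]); return np.c_[x,np.cross(z,x),z]
E
python3 - <<'E'
from h import *
ta=manip.tips_ahead; Rm=down(EX)
for s in(1,-1):print(manip.solve_ik(mp(.135,0,.2),down(s*EX)))
gripper_to(0.)
manip.reach(mp(.135,0,.22),Rm); manip.movel(mp(.135,0,.075+ta),.12)
print(manip.read_clock(),manip.read_contact_force().round(2))
for x in(.11,.10,.092,.086):
    manip.movel(mp(x,0,.075+ta),.04); print(x,manip.read_clock(),manip.read_contact_force().round(2),(manip.read_position()-mp(x,0,.075+ta)).round(4))
shot('scene','scene1');c=shot('top','top1')
b=cv2.imread('pics/scene1.png')[160:250,250:350]; cv2.imwrite('pics/cs1.png',cv2.resize(b,None,fx=6,fy=6,interpolation=cv2.INTER_CUBIC))
E
```

```text
[-0.6467757   0.46005321  0.88900398  2.0220046  -0.46664078  0.87302183
  0.38409242]
[-0.83995471  0.67331952  1.25922126  2.03037446 -0.76697332  1.02617625
 -2.45535279]
4.275 [ 0.67  0.64 -0.69]
0.11 5.05 [-0.23  0.75 -0.67] [ 0.  0. -0.]
0.1 5.45 [-0.18 -0.1   0.37] [-0.0001 -0.0004  0.    ]
0.092 5.8 [ 0.09  0.36 -0.02] [-0.0001 -0.0004  0.    ]
0.086 6.1 [ 0.97 -0.01 -0.18] [-0.     -0.0004  0.    ]
```

View pics/cs1.png

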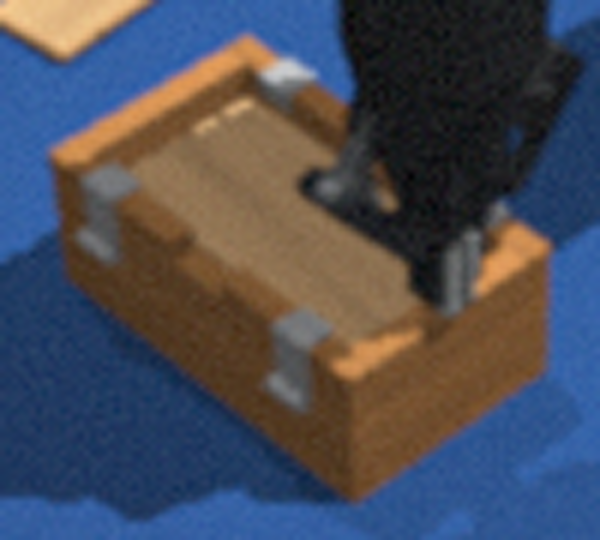

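The crop shows the board inside the mold, with its near end at about (350,340) below the rim and the fingertips over the end wall at (455,290). I'll retreat towards the bar and check the board's height from depth.

```bash
cat >> h.py <<'E'
bc=np.array([.4615,.1475]); bd=np.radians(-20.2); BD=np.array([np.cos(bd),np.sin(bd)])
def grid(tag):
    c=load(tag)
    W=cloud(c); r=W[...,:2]-C; X=r@EX; Y=r@EY
    print(tag)
    for y in(-.025,0,.025): print(y,[(x,float((1e3*np.nanmedian(W[...,2][(abs(X-x)<.006)&(abs(Y-y)<.006)])).round(1))) for x in(-.084,-.06,-.035,0,.035,.06,.084)])
E
python3 - <<'E'
from h import *
manip.movel(mp(.10,0,.075+.0726),.06); manip.movel(mp(.10,0,.2),.15)
gripper_to(.6)
up=np.r_[bc,.2]
# bar tool: closing dir across bar => tool x along bar; choose the sign nearest later mold placement
for s in(1,-1):print(s,manip.solve_ik(up,down(s*BD)),manip.solve_ik(mp(0,0,.2),down(-s*EY)))
print(manip.read_width())
manip.reach(up,down(-BD))
shot('scene','s2');shot('top','t2');grid('s2');grid('t2');print(manip.read_clock(),manip.read_qpos().round(2))
E
```

```text
1 [-1.34327017  0.69790331  1.35526439  2.09278513 -0.81164123  1.04585945
 -1.48821675] [-0.54576255  0.68608941  1.22487052  1.98611353 -0.76462043  1.03708906
 -0.64461685]
-1 [-0.86289247  0.32894348  0.55496545  2.07076114 -0.23888981  0.80286906
  1.05353131] [-0.05113423  0.3892848   0.4368421   1.96001581 -0.21781567  0.83761015
  1.95755582]
0.6023097615849456
s2
-0.025 [(-0.084, 65.2), (-0.06, 57.9), (-0.035, 57.6), (0, 57.4), (0.035, 57.4), (0.06, 58.7), (0.084, 51.0)]
0 [(-0.084, 65.6), (-0.06, 58.7), (-0.035, 58.2), (0, 58.1), (0.035, 58.2), (0.06, 58.5), (0.084, 53.4)]
0.025 [(-0.084, 65.0), (-0.06, 59.0), (-0.035, 57.8), (0, 57.3), (0.035, 58.4), (0.06, 57.9), (0.084, 47.1)]
t2
-0.025 [(-0.084, 69.5), (-0.06, 60.9), (-0.035, 60.0), (0, 59.6), (0.035, 59.9), (0.06, 59.6), (0.084, 69.8)]
0 [(-0.084, 69.4), (-0.06, 59.7), (-0.035, 59.6), (0, 59.6), (0.035, 59.4), (0.06, 59.8), (0.084, 70.4)]
0.025 [(-0.084, 69.9), (-0.06, 59.2), (-0.035, 59.6), (0, 59.4), (0.035, 59.5), (0.06, 59.1), (0.084, 69.4)]
8.7083 [-0.86  0.33  0.56  2.07 -0.24  0.8   1.05]
```

The board lies flat: its top reads 59–60 mm everywhere in the top view, with the rim at 70 mm. Next, the bar.

```bash
python3 - <<'E'
from h import *
# tool x = -BD ; placing: -BD rotated +13.5deg -> along +EY
print(np.degrees(np.arccos(-BD@EY)))
manip.movel(np.r_[bc,.078],.12); print(manip.read_contact_force().round(2))
gripper_to(0.); print('w',manip.read_width(),manip.read_finger_force())
manip.movel(np.r_[bc,.2],.12); print('w',manip.read_width(),manip.read_contact_force().round(2))
manip.reach(mp(0,0,.21),down(EY))
manip.movel(mp(0,0,.16),.12)
shot('scene','s3');shot('top','t3');print(manip.read_clock(),manip.read_qpos().round(2),manip.read_width())
a=cv2.imread('pics/t3.png')[220:320,310:440]; b=cv2.imread('pics/s3.png')[140:250,230:360]
f=lambda i,h:cv2.resize(i,(int(i.shape[1]*h/i.shape[0]),h),interpolation=cv2.INTER_CUBIC)
cv2.imwrite('pics/c3.png',np.hstack([f(a,300),f(b,300)]))
E
```

```text
13.499999999999984
[ 0.06 -0.88  0.25]
w 0.24648450202602362 59.00994837284088
w 0.24579794938893837 [ 0.53 -0.15 -0.57]
13.3917 [-0.15  0.48  0.58  2.   -0.37  0.77  2.1 ] 0.24144226806426095
```

View pics/c3.png

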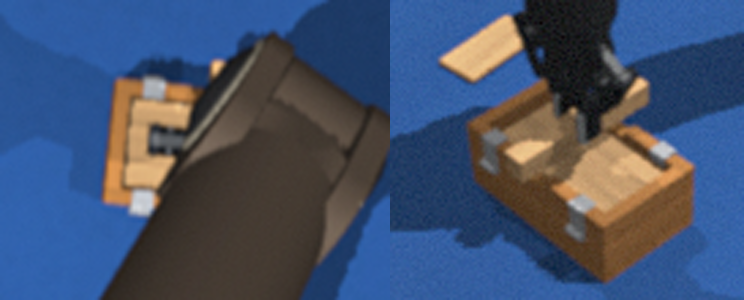

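The bar is held level across the mold, with its near end at (530,155) in the scene half and its far end at (640,95). Lowering it now.

```bash
python3 - <<'E'
from h import *
for z in(.150,.146,.143,.141,.1402):
    manip.movel(mp(0,0,z),.05); f=manip.read_contact_force(); print(z,f.round(2),manip.read_position()[2].round(4))
    if f[2]>8: break
gripper_to(.5); print(manip.read_width(),manip.read_contact_force().round(2))
manip.movel(mp(0,0,.25),.15)
manip.reach([.40,.15,.3],down(EY)); manip.sleep(.3)
shot('scene','s4');c=shot('top','t4');grid('t4')
W=cloud(c); r=W[...,:2]-C; X=r@EX;Y=r@EY;Z=W[...,2]
k=(abs(X)<.03)&(abs(Y)<.1)&(Z>.078); print('bar',k.sum(),cv2.minAreaRect(np.c_[X[k],Y[k]].astype(np.float32)))
for y in(-.065,-.03,0,.03,.065): print(y,np.median(Z[k&(abs(Y-y)<.008)]).round(4))
print(manip.read_clock(),manip.read_qd().round(3))
a=c['color'][220:320,310:440]; b=cv2.imread('pics/s4.png')[140:250,230:360]
f=lambda i,h:cv2.resize(i,(int(i.shape[1]*h/i.shape[0]),h),interpolation=cv2.INTER_CUBIC)
cv2.imwrite('pics/c4.png',np.hstack([f(a,310),f(b,310)]))
E
```

```text
0.15 [ 0.11  0.48 -0.25] 0.1497
0.146 [-0.28  0.46 -0.35] 0.1458
0.143 [-0.24  0.09 -1.16] 0.1428
0.141 [ 0.09  0.31 -0.21] 0.1409
0.1402 [-1.32  1.42  7.65] 0.1408
0.5015162453555589 [-0.26  0.36 -0.3 ]
t4
-0.025 [(-0.084, 67.9), (-0.06, 59.1), (-0.035, 58.6), (0, 86.4), (0.035, 60.3), (0.06, 59.5), (0.084, 70.2)]
0 [(-0.084, 69.6), (-0.06, 59.8), (-0.035, 59.8), (0, 86.1), (0.035, 60.2), (0.06, 58.3), (0.084, 69.8)]
0.025 [(-0.084, 69.1), (-0.06, 59.4), (-0.035, 59.3), (0, 86.0), (0.035, 60.8), (0.06, 60.5), (0.084, 70.4)]
bar 514 ((0.0015020985156297684, 0.0005571693181991577), (0.022690951824188232, 0.14922936260700226), 0.19271008670330048)
-0.065 0.0853
-0.03 0.0863
0 0.0856
0.03 0.0857
0.065 0.0858
17.7333 [-0.006 -0.002 -0.003  0.001  0.     0.001 -0.   ]
```

View pics/c4.png

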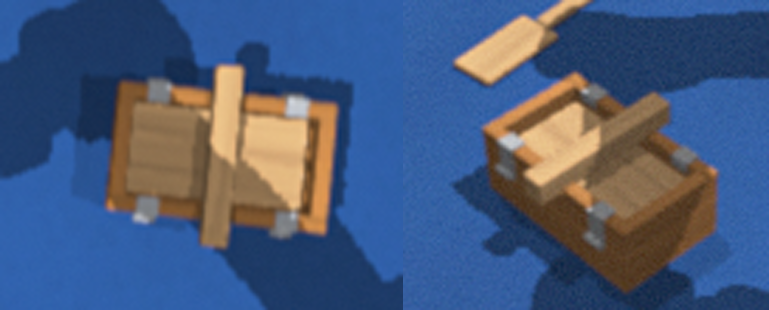

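The bar sits across the mold at about (222,155) in the top half. It is down in both notches, with its top at 86 mm as expected, centred within 2 mm, and the board is flat beneath it.

```bash
python3 -c "
from plant import manip
print(manip.sign_off())"
```

```text
the job is handed in; nothing more can be done
None
```

The board lies flat on the ledge, the bar sits in both notches (centred within about 2 mm), the bystanders were not touched, and the job was handed in at about 18 s.

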